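Zero a coating probe, then hold it square on the sloping sample

TASK

Take the orange paint-thickness probe out of its stand and first zero it: hold its tip for about a second inside the black ring on the level bare-aluminium plate, with the probe square to the plate and pressed lightly, so that the sprung tip goes about half-way in. Then lift it off and hold it in the same way inside the white ring on the sloping blue plate, tilting the probe so that it stands square to that plate; never press hard. Finish while the gripper still holds the probe pressed there, and leave the glassware, the bottles and the timer where they are.

Things in the scene. Friction and masses are not known exactly. Their poses are not given: they have to be found in the camera images.
- probe: orange probe, loose, 0.08 to 0.16 kg. Origin on its axis at the lower end of the steel nose; z runs up the probe. Round nose 25 mm long, 17 mm thick; above it a square handle 24x24 mm, sides along x and y, from 25 to 115 mm above the origin, with a thin black cap to 117.5 mm. A thin sprung brass tip reaches 15 mm below the nose. Starts upright in the stand, its top 137.5 mm above the table
- probe_grip (a point): point on the axis of the probe's handle, 85 mm above the probe's origin, 100 mm above the end of the free tip, and 105 mm above the table at the start: a good place to grip, across two opposite sides of the 24 mm handle (the stand ends 40 mm below it). Axes as the probe's
- probe_tip (a point): lowest point of the probe's round-ended brass tip (6 mm thick), on the probe's axis; z up along the probe. It moves into the probe as it is pressed
- probe_plunger (a joint): how far the sprung tip is pushed into the probe, m: 0 out (free), 0.012 fully in. Spring: about 0.6 N to start it, 2.4 N at half-way (0.006), 4.2 N just before it is fully in; beyond that it is rigid
- probe_stand: grey and black stand for the probe, fixed to the table: foot 100x100x6 mm, block 70x70 mm up to 45 mm, on it a collar 56x56 mm up to 65 mm with a square pocket 27 mm wide and 20 mm deep for the handle, and a 22 mm bore below for the nose. Origin under its centre on the table; the probe stands at its centre, lined up with its x and y
- zero_plate: level plate of bare aluminium, 80x70 mm and 4 mm thick, on a black block 90x80x36 mm, fixed. Origin at the centre of its upper face, 40 mm above the table; z is the upward normal. Four flat screw heads near the corners
- zero_spot (a point): centre of the black ring (20 mm outside, 14 mm inside, a dot in the middle) at the centre of the bare aluminium plate's upper face; z is the plate's normal
- sample_plate: blue painted plate, 80x70 mm and 4 mm thick, on a grey rest, fixed. It slopes 20 degrees: the low edge is on the rest's -x side (towards the robot, give or take the rest's yaw). Origin at the centre of its upper face, 55 mm above the table; z is the face's normal, x runs up the slope
- sample_spot (a point): centre of the white ring (20 mm outside, 14 mm inside, a dot in the middle) at the centre of the blue plate's upper face; z is the face's normal
- beaker: clear glass beaker, 75x68x82 mm, loose bystander to be left alone; origin under its centre
- red_dropper: small amber dropper bottle with a red bulb, 31x31x90 mm, loose bystander to be left alone; origin under its centre
- black_dropper: small amber dropper bottle with a black bulb, 33x33x94 mm, loose bystander to be left alone; origin under its centre
- dish: low glass petri dish, 60x60x14 mm, loose bystander to be left alone; origin under its centre
- timer: white wind-up bench timer with a black dial, 64x64x47 mm, loose bystander to be left alone; origin under its centre

How it is judged:
By the outcome, as a careful person would: the job done as asked, in the order asked, and still so for the second after the job is handed in, while the arm keeps its last pose, push and grip.
It also fails if it takes over 51 s, if anything falls off the work surface, if the arm or the gripper's body presses on something with over 40 N, if the wrist force passes 120 N, or if a joint passes its speed limit or range.

ROBOT

A 6-joint arm with a two-finger parallel gripper is mounted at the origin on a cart in front of the work surface, level with it; the furniture and walls round the work are solid. World frame = base frame: x ahead of the robot, y to its left, z up, the work surface at z = 0. Lengths are in m, angles in rad, forces in N, time in s.
With the tool pointing down it reaches from about 0.4 to 0.925 m from the base axis. Payload 3.4 kg.
Tool frame: the origin (TCP) lies at the very end of the fingers, on their centre line; the grasp point (between the pads) lies 19 mm behind it (robot.grasp_offset is the distance from the TCP to the grasp point, in m); z points along the fingers, y is the line along which they close (so a half turn about z gives the same grasp; the last joint's range is limited). The gripper opens to 85 mm and grips with 20 to 120 N. Pads are 22 mm wide; open, the fingers measure 114 mm over their backs; the gripper's body (76 mm by 85 mm) begins 54 mm behind the grasp point. The pads swing forward as they close: fully open they stand 13 mm farther back than shut.
Start: joints at [1.071, 0.307, 1.506, -0, 1.328, -0.073], TCP at [0.238, 0.524, 0.231] pointing down, gripper open.
Joint ranges: [-3.12, 3.12], [-1.05, 2.28], [0.14, 2.33], [-1.42, 4.57], [0.1, 2.73], [-2.68, 2.68]. Speed limits (rad/s): [2.57, 2.57, 3.14, 3.14, 3.14, 3.14].

INTERFACE

Orientations are given as a 3x3 rotation matrix whose columns are the frame's x, y, z axes.
In Python, from rig import read_state, viewer, job_done, nets, robot gives the robot as it stands.
- The arm moves only by the shell command python3 -m handwheel 'ROWS' [OPENING] [FORCE]. ROWS is text: rows parted by semicolons, each of 6 numbers parted by spaces: the shift along the tool's x, y, z in units of 0.1 m (1.0 is 0.1 m), then the turn, a rotation vector about the tool's x, y, z in units of 2 pi rad (1.0 is 2 pi rad). In form: x y z rx ry rz; .... A call has 1 to 8 rows; each row shifts and turns the commanded pose from where the row before left it, along the tool's axes as they then stand; what a row does not reach is not made up. A row lasts 1/8 s, in which the tool goes at most 62.5 mm and 10.7 degrees, less where a joint would pass 70% of its speed; a pose out of reach is approached as far as the arm can. A call with a number of a shift or a turn outside -1 to 1 is refused whole. A call with a gripper value outside its range is refused whole. OPENING is the closure, from -1 (fully open) to 1 (shut), so that 0 is half open, set as the call begins (- or left out, the last holds). The fingers move at their own pace and stop on an object; FORCE is the grip in N (left out, the last holds). Time passes only in rows, so rows that do not move let the fingers close. It gives the time, the measured TCP pose, the force, the opening and the grip force at its end, in the units of the state.
- read_state(): the state, without advancing time (a new reading comes with each control period).
- viewer.get_image(name): name is "side" or "top"; returns (picture, depth): 420x560x3 uint8, red, green, blue; 420x560 float32, m along the optical axis (not along the pixel's ray), 0 where there is no reading.
- viewer.get_calibration(name): a dict with "fovy" (degrees; the focal length in pixels is half the picture's height over the tangent of half this angle, whatever the lens; pixels are square), "cx", "cy" (the principal point, pixels), "k1" (the pictures are not rectified: a ray, as slopes to the right and down, at radius r is drawn at 1 + k1 r^2 times it, then the intrinsics apply), "xyz" and "rotation" of the camera in the world. Camera axes: x right, y up, looking along -z (the intrinsics and any distortion apply to the point x, -y, -z); pixel columns grow to the right and rows downward; lengths in m; the calibration is good to about 2 mm. A picture is of the moment at which its call begins. get_calibration takes no time and is no camera call.
- job_done(): hands the job in; it is judged then, once.
Trained networks look in the newest picture that a camera, given by its name, has taken for a name from the list of things; names that differ only in an ending like _2 or _b are one class to them, and where a whole thing is asked for, a point or a joint stands for the part that bears it (a point fixed in the world has none). Each returns a list of dicts, best first, with "conf" (0 to 1); they miss things now and then, are a little off and sometimes report something else, mostly with a low value. They report only what shows in the picture. A call takes as long as a camera call.
- nets.find_in(camera, thing): "rect" ([left, top, right, bottom] in pixels, round what is visible of it).
The state is a dict: "clock": time; "joints": joint angles; "qd": joint speeds; "joint_torque": joint torques, N m; "tool_pos": TCP position; "tool_rot": TCP orientation; "force": force on the tool from outside, world axes, zero at the start; "moment": the same for the moment, N m; "finger_gap": opening from 0.0 (shut) to 1.0 (fully open); "gripper_force": force on a finger pad.
Only numpy, scipy, OpenCV 4.12 (cv2) and the standard library are available. Lean on these libraries where they do the work, as an engineer would, in place of code of your own. Each camera call takes 0.05 s, during which the arm holds its last target. There are 200 camera calls.

## Working session

There is one attempt and no reset: what is moved stays moved. The work goes in short steps, Python scripts to look and compute and a shell command to move; the robot and the scene stay as the last step left them, time stands still between calls to the robot, and variables do not carry over. Pictures are saved under pics/ and viewed, at most 10 in all, crops included, and the job is handed in when it is done.

```bash
mkdir -p pics; ls; cat > h.py <<'E'
import numpy as np, cv2
from rig import read_state, viewer, nets, robot
def cal(n):
    c=viewer.get_calibration(n); f=210/np.tan(np.radians(c['fovy'])/2)
    return c,f
def rays(n,uv):
    c,f=cal(n); uv=np.atleast_2d(uv).astype(float)
    d=(uv-[c['cx'],c['cy']])/f; s=d.copy()
    for _ in range(20): s=d/(1+c['k1']*(s**2).sum(1,keepdims=True))
    return np.c_[s[:,0],-s[:,1],-np.ones(len(s))]@np.array(c['rotation']).T, np.array(c['xyz'])
def atz(n,uv,z):
    r,o=rays(n,uv); z=np.asarray(z,float); return o+r*((z-o[2])/r[:,2])[:,None]
def atd(n,uv,d):
    r,o=rays(n,uv); return o+r*np.asarray(d).reshape(-1,1)
def proj(n,P):
    c,f=cal(n); p=(np.atleast_2d(P)-c['xyz'])@np.array(c['rotation']); s=np.c_[p[:,0],-p[:,1]]/-p[:,2:]
    return s*(1+c['k1']*(s**2).sum(1,keepdims=True))*f+[c['cx'],c['cy']]
def cloud(n,depth):
    v,u=np.mgrid[0:420,0:560]; uv=np.c_[u.ravel(),v.ravel()]
    return atd(n,uv,depth.ravel()).reshape(420,560,3)
E
python3 - <<'E'
from h import *
for n in('side','top'):
    im,d=viewer.get_image(n); cv2.imwrite(f'pics/{n}0.png',im[:,:,::-1]); np.save(f'{n}0.npy',d)
    c,f=cal(n); print(n,c)
    for t in ['probe','probe_stand','zero_plate','zero_spot','sample_plate','sample_spot','beaker','red_dropper','black_dropper','dish','timer']:
        r=nets.find_in(n,t)
        print(t,[(np.round(x['rect']).tolist(),round(x['conf'],2)) for x in r[:2]])
s=read_state(); print(s['clock'],s['force'],s['tool_rot'],robot.grasp_offset)
E
```

```text
pics
side {'fovy': 56.6860459509748, 'cx': 273.10037596889833, 'cy': 208.5401895699328, 'k1': -0.06892447853203375, 'xyz': array([0.65565721, 0.92752023, 0.60138497]), 'rotation': array([[-0.99494815, -0.05980404,  0.08063288],
       [ 0.09908222, -0.45575407,  0.88457387],
       [-0.01615233,  0.88809442,  0.45937719]])}
probe [([272.0, 163.0, 283.0, 185.0], 0.54)]
probe_stand [([259.0, 184.0, 297.0, 212.0], 0.6)]
zero_plate [([273.0, 287.0, 317.0, 313.0], 0.57)]
zero_spot [([273.0, 286.0, 318.0, 312.0], 0.84)]
sample_plate [([249.0, 231.0, 279.0, 252.0], 0.66)]
sample_spot [([247.0, 231.0, 278.0, 253.0], 0.74)]
beaker [([311.0, 200.0, 330.0, 235.0], 0.95)]
red_dropper [([345.0, 310.0, 361.0, 347.0], 0.56)]
black_dropper [([204.0, 250.0, 221.0, 284.0], 0.67)]
dish [([220.0, 221.0, 240.0, 239.0], 0.81)]
timer [([242.0, 172.0, 260.0, 187.0], 0.44)]
top {'fovy': 51.78144519644595, 'cx': 280.73163460199214, 'cy': 208.11535668981293, 'k1': 0.023255101591651638, 'xyz': array([ 0.39695741, -0.05011352,  1.3533015 ]), 'rotation': array([[-0.00695752,  0.99105196, -0.13329521],
       [-0.
[... 164 characters left out ...]
.0, 245.0], 0.96)]
zero_plate [([174.0, 202.0, 201.0, 234.0], 0.6)]
zero_spot [([175.0, 204.0, 201.0, 234.0], 0.95)]
sample_plate [([174.0, 201.0, 202.0, 233.0], 0.73), ([244.0, 182.0, 272.0, 210.0], 0.58)]
sample_spot [([407.0, 183.0, 430.0, 206.0], 0.71), ([245.0, 187.0, 270.0, 211.0], 0.69)]
beaker [([294.0, 243.0, 314.0, 265.0], 0.88)]
red_dropper []
black_dropper []
dish [([297.0, 164.0, 318.0, 182.0], 0.63)]
timer [([404.0, 184.0, 432.0, 206.0], 0.74), ([244.0, 182.0, 271.0, 213.0], 0.71)]
1.2 [0.59071497 0.55050207 0.49566671] [[-9.10693622e-01  4.13082467e-01  4.47070029e-05]
 [ 4.13082467e-01  9.10693623e-01 -1.00307397e-05]
 [-4.48579052e-05  9.33274837e-06 -9.99999999e-01]] 0.0187
```

```bash
python3 - <<'E'
import cv2
a=cv2.imread('pics/side0.png')[150:360,140:420]; cv2.imwrite('pics/side0c.png',cv2.resize(a,(800,600),interpolation=cv2.INTER_CUBIC))
b=cv2.imread('pics/top0.png')[90:300,165:445]; cv2.imwrite('pics/top0c.png',cv2.resize(b,(800,600),interpolation=cv2.INTER_CUBIC))
E
```

```text
(no output)
```

View pics/side0c.png

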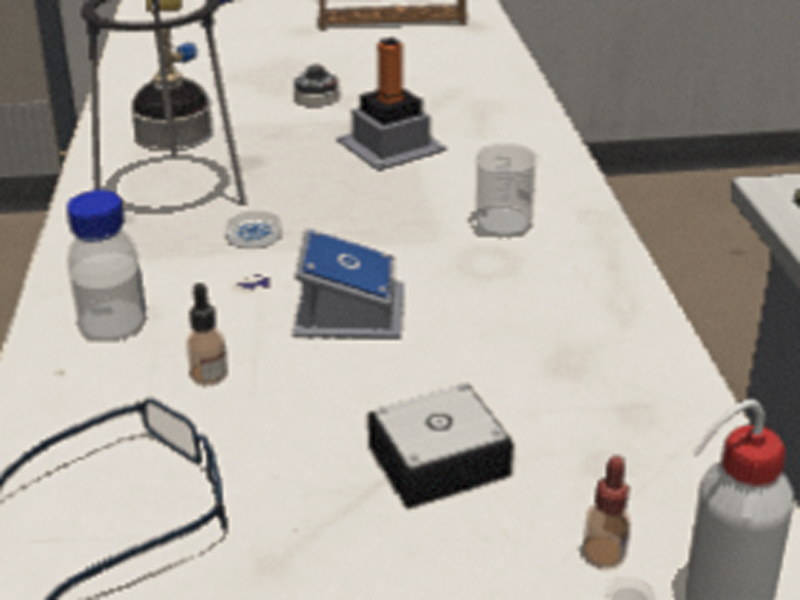

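View pics/top0c.png

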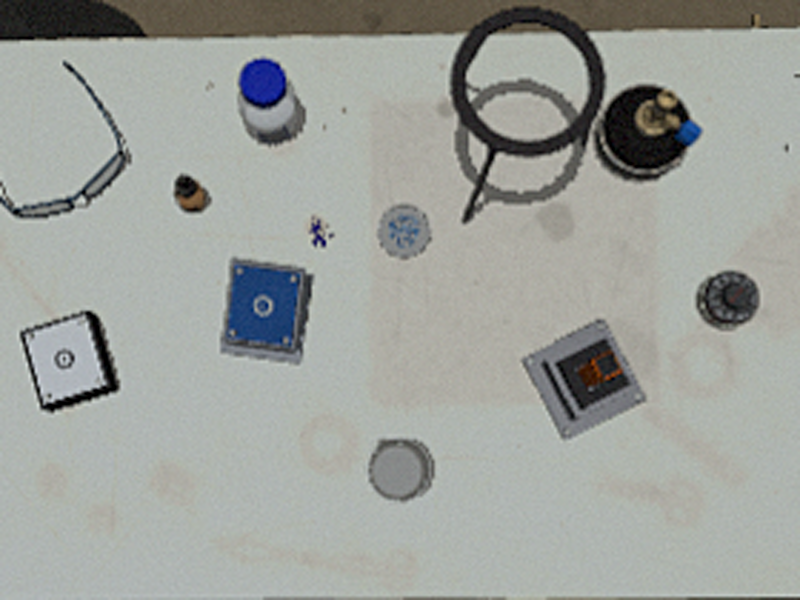

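```bash
cat > m.py <<'E'
from h import *
def tri(uvs,uvt):
    A=[];b=[]
    for n,uv in(('side',uvs),('top',uvt)):
        r,o=rays(n,uv); r=r[0]/np.linalg.norm(r[0]); P=np.eye(3)-np.outer(r,r); A.append(P);b.append(P@o)
    return np.linalg.lstsq(np.vstack(A),np.hstack(b),rcond=None)[0]
E
python3 - <<'E'
from m import *
def s(x,y): return (140+x/2.857,150+y/2.857)
def t(x,y): return (165+x/2.857,90+y/2.857)
R=np.round
for nm,a,b,z in(('zero',s(439,422),t(65,358),.04),('sample',s(349,261),t(263,305),.055)):
    print(nm,'tri',R(tri(a,b),4),'side@z',R(atz('side',a,[z]),4),'top@z',R(atz('top',b,[z]),4))
fc=np.array([t(600,320),t(646,398),t(568,437),t(523,357)]); P=atz('top',fc,[.006]*4); print('foot',R(P,4),P.mean(0))
e=np.diff(np.vstack([P,P[:1]]),axis=0)[:,:2]; print('edge ang',np.degrees(np.arctan2(e[:,1],e[:,0])),np.linalg.norm(e,axis=1))
for n in('side','top'):
    im=cv2.imread(f'pics/{n}0.png'); d=np.load(f'{n}0.npy'); C=cloud(n,d); h=cv2.cvtColor(im,cv2.COLOR_BGR2HSV)
    box={'side':(240,225,285,262),'top':(235,175,280,220)}[n]
    m=np.zeros(d.shape,bool); m[box[1]:box[3],box[0]:box[2]]=1
    m&=(abs(h[:,:,0].astype(int)-107)<12)&(h[:,:,1]>130)&(d>0); m=cv2.erode(m.astype(np.uint8),np.ones((3,3)))>0
    p=C[m]; c=np.median(p,0); 
    for _ in range(5):
        A=np.c_[p[:,:2],np.ones(len(p))]; q=np.linalg.lstsq(A,p[:,2],rcond=None)[0]; r=abs(p[:,2]-A@q); p=p[r<3*np.median(r)+1e-4]
    nn=np.array([-q[0],-q[1],1]); nn/=np.linalg.norm(nn)
    print(n,'blue',len(p),'mean',R(p.mean(0),4),'normal',R(nn,4),'tilt',np.degrees(np.arccos(nn[2])),'upslope yaw',np.degrees(np.arctan2(-nn[1],-nn[0])))
    # edge yaw
    cs=C[m]; rect=cv2.minAreaRect((cs[:,:2]*1000).astype(np.float32)); print('rect',rect)
    o=(abs(h[:,:,0].astype(int)-9)<8)&(h[:,:,1]>150)&(d>0); b={'side':(265,155,290,190),'top':(355,200,395,240)}[n]
    m=np.zeros(d.shape,bool); m[b[1]:b[3],b[0]:b[2]]=1; m&=o; p=C[m]; v,u=np.nonzero(m); print('orange',m.sum(),u.min(),u.max(),v.min(),v.max(),R(np.median(p,0),4),R(p[:,2].max(),4))
    # points high above stand
    m2=np.zeros(d.shape,bool); m2[b[1]:b[3],b[0]:b[2]]=1; m2&=(C[:,:,2]>.125)&(C[:,:,2]<.15); p=C[m2]; print('top pts',len(p),R(p.mean(0),4) if len(p) else '',cv2.minAreaRect((p[:,:2]*1000).astype(np.float32)) if len(p)>4 else '')
E
```

```text
zero tri [0.5544 0.2691 0.0366] side@z [[0.5546 0.2731 0.04  ]] top@z [[0.5543 0.2682 0.04  ]]
sample tri [0.6072 0.0542 0.0523] side@z [[0.6069 0.0586 0.055 ]] top@z [[0.6073 0.0539 0.055 ]]
foot [[ 0.5944 -0.3118  0.006 ]
 [ 0.5084 -0.3583  0.006 ]
 [ 0.4669 -0.2729  0.006 ]
 [ 0.5545 -0.2269  0.006 ]] [ 0.53105573 -0.29245426  0.006     ]
edge ang [-151.64482317  115.94752961   27.70982135  -64.82692063] [0.09771997 0.09497068 0.09894992 0.09391714]
side blue 168 mean [0.6086 0.0625 0.0551] normal [-0.3369  0.0514  0.9401] tilt 19.927677355119133 upslope yaw -8.667952639257777
rect ((608.8082885742188, 60.98344802856445), (56.089393615722656, 67.20752716064453), 75.04000854492188)
orange 140 272 281 165 185 [ 0.5341 -0.278   0.0992] 0.1348
top pts 46 [ 0.532  -0.2834  0.1324] ((531.928466796875, -286.27947998046875), (24.484312057495117, 22.652099609375), 17.912572860717773)
top blue 325 mean [0.6078 0.0545 0.0552] normal [-0.3432  0.0612  0.9373] tilt 20.40356270583592 upslope yaw -10.106014206275214
rect ((608.160400390625, 55.146095275878906), (61.82477951049805, 66.21676635742188), 82.04656219482422)
orange 71 367 382 213 224 [ 0.5272 -0.2815  0.1177] 0.142
top pts 75 [ 0.53   -0.2887  0.1351] ((530.1388549804688, -289.3357849121094), (24.8560733795166, 22.54813003540039), 21.819225311279297)
```

```bash
python3 -m handwheel '0 0 0 0 0 .027;0 0 0 0 0 .027;0 0 0 0 0 .027;0 0 0 0 0 .027' -1 30; python3 -m handwheel '-.565 .083 0 0 0 0;-.565 .083 0 0 0 0;-.565 .083 0 0 0 0;-.565 .083 0 0 0 0;-.565 .083 0 0 0 0;-.565 .083 0 0 0 0;-.565 .083 0 0 0 0;-.565 .083 0 0 0 0'; python3 -m handwheel '-.508 -.214 0 0 0 0;-.508 -.214 0 0 0 0;-.508 -.214 0 0 0 0;-.508 -.214 0 0 0 0;-.508 -.214 0 0 0 0;-.508 -.214 0 0 0 0;-.508 -.214 0 0 0 0;-.508 -.214 0 0 0 0'
```

```text
clock: 1.7
tool_pos: [0.2375, 0.5236, 0.2313]
tool_rot: [[-0.445, 0.896, 0.0], [0.896, 0.445, -0.0], [-0.0, -0.0, -1.0]]
force: [0.5, 0.6, -0.6]
finger_gap: 1.001
gripper_force: 0.0
clock: 2.7
tool_pos: [0.5011, 0.1482, 0.2316]
tool_rot: [[-0.45, 0.893, 0.001], [0.893, 0.45, 0.0], [0.0, 0.001, -1.0]]
force: [0.8, 0.8, 0.1]
finger_gap: 1.005
gripper_force: 0.0
clock: 3.7
tool_pos: [0.5299, -0.2921, 0.2314]
tool_rot: [[-0.449, 0.893, 0.0], [0.893, 0.449, -0.0], [-0.0, 0.0, -1.0]]
force: [0.6, 0.8, 0.8]
finger_gap: 0.999
gripper_force: 0.0
```

```bash
python3 -m handwheel '0 0 .3 0 0 0;0 0 .35 0 0 0;0 0 0 0 0 0'; python3 - <<'E'
from h import *
L=[]
for n,b in(('side',(240,120,315,218)),('top',(310,160,440,260))):
    im,d=viewer.get_image(n); cv2.imwrite(f'pics/{n}1.png',im[:,:,::-1]); np.save(f'{n}1.npy',d)
    L.append(cv2.resize(im[b[1]:b[3],b[0]:b[2],::-1],(400,520),interpolation=cv2.INTER_CUBIC) if n=='side' else cv2.resize(im[b[1]:b[3],b[0]:b[2],::-1],(400,308),interpolation=cv2.INTER_CUBIC))
L[1]=cv2.copyMakeBorder(L[1],0,212,0,0,cv2.BORDER_CONSTANT); cv2.imwrite('pics/c1.png',np.hstack(L))
s=read_state(); p=s['tool_pos'];R=np.array(s['tool_rot'])
print(p); print('tcp px',proj('side',p),'fingers',proj('side',[p+R[:,1]*.0425,p-R[:,1]*.0425]), 'probe top', proj('side',[.53,-.2905,.1375]))
E
```

```text
clock: 4.08
tool_pos: [0.5277, -0.2891, 0.1635]
tool_rot: [[-0.449, 0.893, -0.006], [0.893, 0.449, 0.004], [0.006, -0.004, -1.0]]
force: [0.1, -1.4, 0.4]
finger_gap: 1.002
gripper_force: 0.0
[ 0.5302303  -0.29026974  0.16679598]
tcp px [[276.46933462 155.2009596 ]] fingers [[265.51361442 157.72450682]
 [287.08660631 152.76116377]] probe top [[276.63834542 163.48712947]]
```

View pics/c1.png

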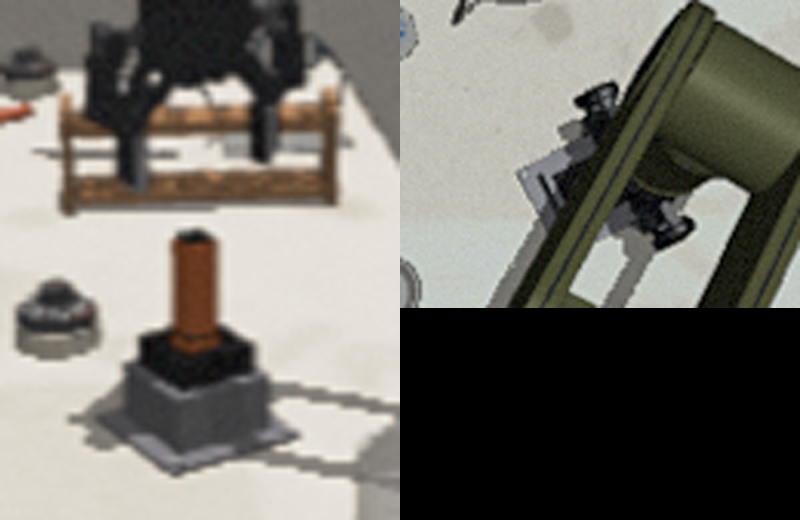

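```bash
python3 -m handwheel '0 0 .2 0 0 0;0 0 .2 0 0 0;0 0 .2 0 0 0;0 0 .2 0 0 0;0 0 0 0 0 0;0 0 0 0 0 0'; python3 -m handwheel '0 0 0 0 0 0;0 0 0 0 0 0;0 0 0 0 0 0;0 0 0 0 0 0;0 0 0 0 0 0;0 0 0 0 0 0' 1 50
```

```text
clock: 4.92
tool_pos: [0.5312, -0.2908, 0.0881]
tool_rot: [[-0.45, 0.893, 0.003], [0.893, 0.45, -0.002], [-0.003, 0.002, -1.0]]
force: [0.4, -1.2, 0.3]
finger_gap: 0.995
gripper_force: 0.0
clock: 5.68
tool_pos: [0.53, -0.2903, 0.0866]
tool_rot: [[-0.45, 0.893, 0.0], [0.893, 0.45, -0.0], [-0.0, 0.0, -1.0]]
force: [-0.3, 0.8, 3.6]
finger_gap: 0.277
gripper_force: 50.9
```

```bash
python3 -m handwheel '0 0 -.1 0 0 0;0 0 -.2 0 0 0;0 0 -.3 0 0 0;0 0 -.3 0 0 0;0 0 -.3 0 0 0;0 0 -.2 0 0 0;0 0 -.1 0 0 0'; python3 -m handwheel '.305 .17 0 0 0 0;.305 .17 0 0 0 0;.305 .17 0 0 0 0;.305 .17 0 0 0 0;.305 .17 0 0 0 0;.305 .17 0 0 0 0;.305 .17 0 0 0 0;.305 .17 0 0 0 0'; python3 -m handwheel '.305 .17 0 0 0 0;.305 .17 0 0 0 0;.305 .17 0 0 0 0;.305 .17 0 0 0 0;.305 .17 0 0 0 0;.305 .17 0 0 0 0;.305 .17 0 0 0 0;.305 .17 0 0 0 0'
python3 -m handwheel '0 0 .3 0 0 0;0 0 .3 0 0 0;0 0 .2 0 0 0;0 0 .1 0 0 0;0 0 0 0 0 0;0 0 0 0 0 0'
python3 - <<'E'
from h import *
L=[]
s=read_state(); p=s['tool_pos'];R=np.array(s['tool_rot'])
print(p, s['force'])
for n,b in(('side',(255,195,335,315)),('top',(150,170,230,260))):
    im,d=viewer.get_image(n); cv2.imwrite(f'pics/{n}2.png',im[:,:,::-1]); np.save(f'{n}2.npy',d)
    L.append(cv2.resize(im[b[1]:b[3],b[0]:b[2],::-1],(400,600 if n=='side' else 450),interpolation=cv2.INTER_CUBIC))
L[1]=cv2.copyMakeBorder(L[1],0,150,0,0,cv2.BORDER_CONSTANT); cv2.imwrite('pics/c2.png',np.hstack(L))
q=proj('side',[p+R[:,2]*.0816,p+R[:,2]*(.0816-.015),[.5543,.2682,.04]]); print(q,(q-[255,195])*5)
E
```

```text
clock: 6.55
tool_pos: [0.5302, -0.2903, 0.2376]
tool_rot: [[-0.45, 0.893, 0.001], [0.893, 0.45, -0.001], [-0.001, 0.001, -1.0]]
force: [-0.9, 0.2, -1.3]
finger_gap: 0.276
gripper_force: 50.3
clock: 7.55
tool_pos: [0.541, -0.0099, 0.2356]
tool_rot: [[-0.45, 0.893, -0.002], [0.893, 0.45, 0.0], [0.001, -0.001, -1.0]]
force: [0.5, 0.0, -1.1]
finger_gap: 0.276
gripper_force: 50.3
clock: 8.55
tool_pos: [0.5528, 0.2689, 0.2354]
tool_rot: [[-0.45, 0.893, -0.002], [0.893, 0.45, -0.001], [0.0, -0.002, -1.0]]
force: [0.8, -0.4, -1.0]
finger_gap: 0.275
gripper_force: 50.3
clock: 9.3
tool_pos: [0.5541, 0.2682, 0.1471]
tool_rot: [[-0.45, 0.893, 0.001], [0.893, 0.45, 0.001], [-0.0, 0.002, -1.0]]
force: [-0.1, 0.2, -1.5]
finger_gap: 0.268
gripper_force: 50.3
[0.55410778 0.26822139 0.14712634] [-0.14900593  0.19236519 -1.45868683]
[[293.61164741 287.03507287]
 [293.6856981  281.48612155]
 [293.46282481 296.23295042]] [[193.05823707 460.17536436]
 [193.4284905  432.43060776]
 [192.31412406 506.16475212]]
```

View pics/c2.png

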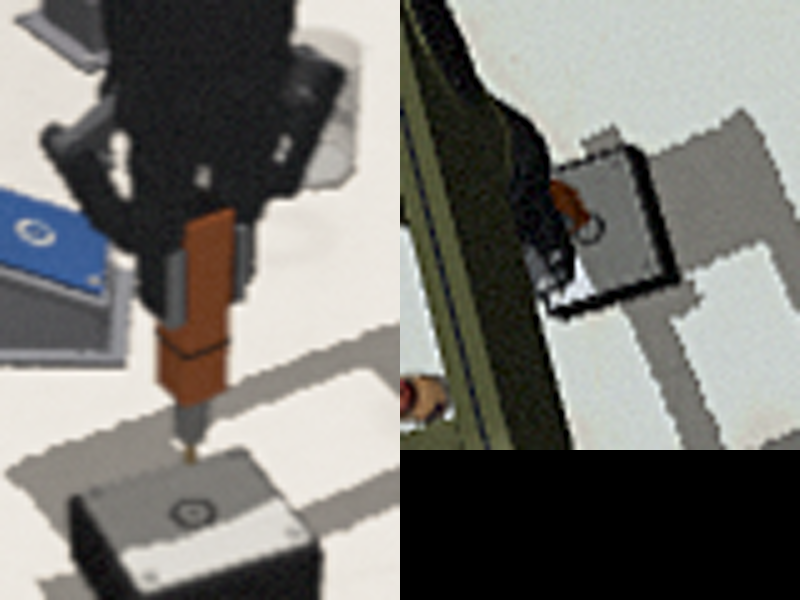

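```bash
python3 -m handwheel '0 0 .1 0 0 0;0 0 .1 0 0 0;0 0 0 0 0 0;0 0 0 0 0 0;0 0 0 0 0 0'
python3 - <<'E'
from h import *
s=read_state(); p=s['tool_pos'];R=np.array(s['tool_rot']); print(p,R)
I=[viewer.get_image('side') for _ in range(4)]
im=np.mean([i[0] for i in I],0); cv2.imwrite('pics/side3.png',im[:,:,::-1]); np.save('side3.npy',np.median([i[1] for i in I],0)); 
im2,d2=viewer.get_image('top'); cv2.imwrite('pics/top3.png',im2[:,:,::-1]); np.save('top3.npy',d2)
A=cv2.resize(im[235:315,265:325,::-1],(450,600),interpolation=cv2.INTER_CUBIC)
B=cv2.resize(im2[185:245,165:200,::-1],(350,600),interpolation=cv2.INTER_CUBIC)
cv2.imwrite('pics/c3.png',np.hstack([A,B]))
z=[.0816,.0666,.0566,.0416,0.0]
q=proj('side',[p+R[:,2]*a for a in z]+[[.5543,.2682,.04]]); print(q,(q-[265,235])*7.5)
h=cv2.cvtColor(im.astype(np.uint8),cv2.COLOR_RGB2HSV); 
for v in range(225,284,2):
    u=np.arange(270,312); o=np.clip(im[v,u,0]-im[v,u,2]-20,0,60)/60; k=np.nonzero(o>.5)[0]
    if len(k): 
        a,b=k[0],k[-1]; L=a-(o[a]-.5)/(o[a]-o[a-1]) if a else 0; Rr=b+(o[b]-.5)/(o[b]-o[b+1]) if b+1<len(o) else 0
        print(v,round(L+270,2),round(Rr+270,2),end=' | ')
E
```

```text
clock: 10.02
tool_pos: [0.5537, 0.2681, 0.1265]
tool_rot: [[-0.45, 0.893, 0.0], [0.893, 0.45, 0.0], [-0.0, 0.001, -1.0]]
force: [0.0, 0.2, -0.9]
finger_gap: 0.274
gripper_force: 50.4
[0.55368919 0.26813342 0.12651965] [[-4.49723183e-01  8.93167857e-01  4.87813504e-04]
 [ 8.93167989e-01  4.49723138e-01  2.05900005e-04]
 [-3.54777537e-05  5.28297412e-04 -9.99999860e-01]]
[[293.73932833 294.44297097]
 [293.80846503 289.02934779]
 [293.85489739 285.36693973]
 [293.92505541 279.79179211]
 [294.12279144 263.80147526]
 [293.46282481 296.23295042]] [[215.54496248 445.82228227]
 [216.06348776 405.22010842]
 [216.41173044 377.75204796]
 [216.93791557 335.93844081]
 [218.4209358  216.01106445]
 [213.47118609 459.24712818]]
247 294.48 301.19 | 249 291.81 300.71 | 251 291.86 301.13 | 253 291.81 301.07 | 255 292.62 300.8 | 257 292.58 300.6 | 259 292.41 300.6 | 261 292.35 300.56 | 263 292.34 300.41 | 265 292.33 300.02 | 267 292.3 299.79 | 269 286.87 299.75 | 271 288.26 299.06 | 273 286.85 299.99 | 275 286.9 299.94 | 277 286.67 299.67 | 279 287.03 299.57 | 281 289.28 297.3 | 283 290.99 293.73 | [ WARN:0@2.086] global loadsave.cpp:1063 imwrite_ Unsupported depth image for selected encoder is fallbacked to CV_8U.
```

View pics/c3.png

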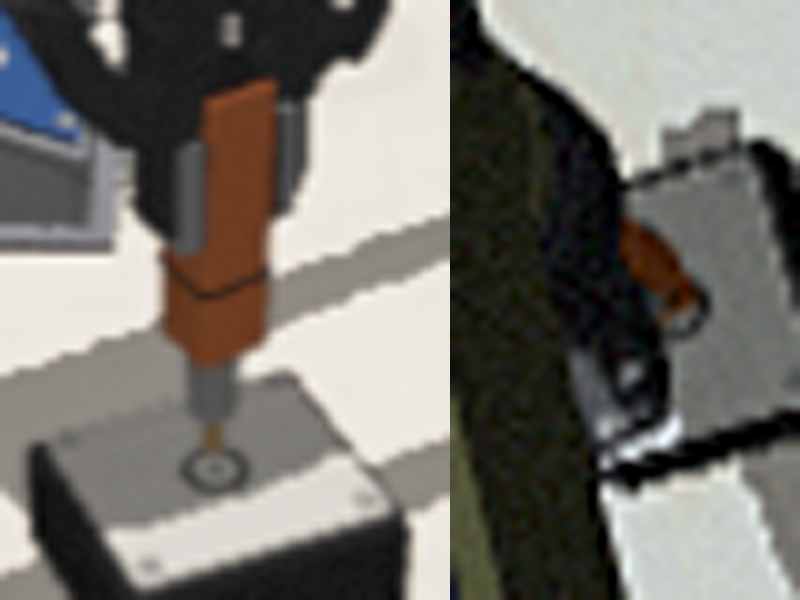

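```bash
python3 - <<'E'
from h import *
s=read_state(); p=s['tool_pos'];R=np.array(s['tool_rot'])
d=np.load('side3.npy'); C=cloud('side',d)
L=(C-p)@R   # tool frame
a=L[246:268,294:300].reshape(-1,3); a=a[abs(a[:,0]-.012)<.008]
A=np.c_[a[:,1],a[:,2],np.ones(len(a))]; q,res=np.linalg.lstsq(A,a[:,0],rcond=None)[:2]; r=a[:,0]-A@q
cov=np.linalg.inv(A.T@A)*r.var(); print('front face x= ',q,'deg dx/dz',np.degrees(q[1]),'+-',np.degrees(cov[1,1]**.5),len(a),r.std())
b=L[272:280,290:298].reshape(-1,3); print('lower handle',np.round(b.mean(0),4))
for v in range(284,292): print(v,np.round(L[v,291:296,0],4),np.round(L[v,293,2],4))
J=np.array([(proj('side',[.554+dx,.268+dy,.04])-proj('side',[.554,.268,.04]))[0] for dx,dy in((.001,0),(0,.001))]); print(J)
E
```

```text
front face x=  [-0.00187058  0.0227616   0.01220307] deg dx/dz 1.3041437172055976 +- 0.24491344548045033 132 0.0007513487982255658
lower handle [0.0103 0.0087 0.0202]
284 [0.0023 0.0057 0.0059 0.0075 0.0076] 0.0462
285 [0.0016 0.0048 0.0074 0.0076 0.0081] 0.0474
286 [0.002  0.004  0.0061 0.0073 0.0077] 0.0514
287 [0.0022 0.0038 0.0058 0.0074 0.0076] 0.0544
288 [0.0014 0.0045 0.0058 0.007  0.0063] 0.0571
289 [0.0013 0.0037 0.0053 0.007  0.0078] 0.0604
290 [0.0016 0.004  0.0056 0.0064 0.0081] 0.0627
291 [-0.0184  0.0036  0.0054  0.0065  0.0065] 0.0657
[[-0.45227519  0.03611389]
 [ 0.06611808  0.29741207]]
```

```bash
python3 -m handwheel '.034 .017 0 0 0 0;0 0 .03 0 0 0;0 0 0 0 0 0;0 0 0 0 0 0'
python3 - <<'E'
from h import *
s=read_state(); p=s['tool_pos'];R=np.array(s['tool_rot']); print(p)
im=np.mean([viewer.get_image('side')[0] for _ in range(4)],0)
cv2.imwrite('pics/c4.png',cv2.resize(im[280:310,275:315,::-1].astype(np.uint8),(800,600),interpolation=cv2.INTER_CUBIC))
q=proj('side',[p+R[:,2]*.0816,[p[0],p[1],.04]]); print((q-[275,280])*20)
E
```

```text
clock: 10.78
tool_pos: [0.5533, 0.2718, 0.1232]
tool_rot: [[-0.45, 0.893, -0.0], [0.893, 0.45, -0.0], [-0.0, -0.0, -1.0]]
force: [0.2, -0.3, -2.1]
finger_gap: 0.277
gripper_force: 50.4
[0.55333395 0.27177075 0.12318683]
[[383.06607731 333.86661191]
 [382.75289771 345.26079036]]
```

View pics/c4.png

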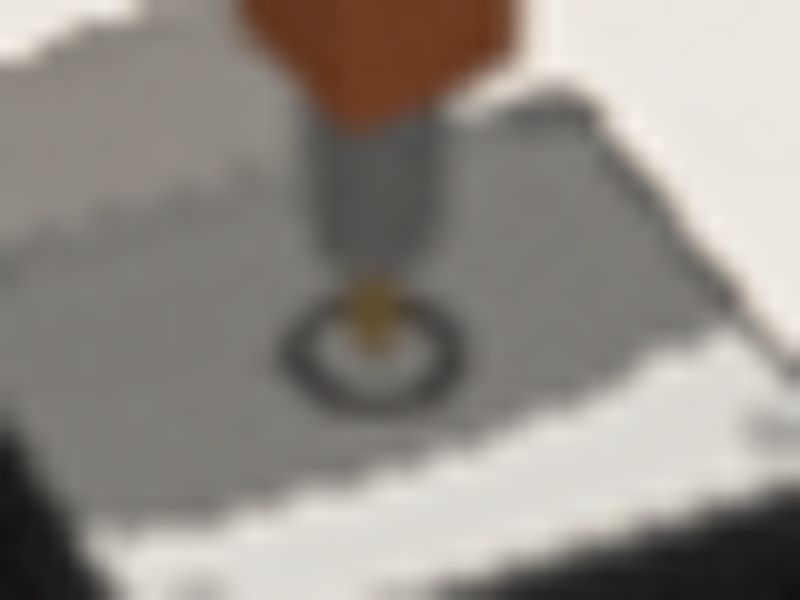

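```bash
python3 -m handwheel '0 0 .02 0 0 0;0 0 .02 0 0 0;0 0 .02 0 0 0;0 0 0 0 0 0;0 0 0 0 0 0'; python3 -m handwheel '0 0 0 0 0 0'
```

```text
clock: 11.6
tool_pos: [0.5536, 0.2719, 0.1175]
tool_rot: [[-0.45, 0.893, 0.0], [0.893, 0.45, 0.0], [-0.0, 0.0, -1.0]]
force: [1.2, -0.2, 1.3]
finger_gap: 0.274
gripper_force: 50.5
clock: 11.72
tool_pos: [0.5536, 0.2719, 0.1175]
tool_rot: [[-0.45, 0.893, 0.0], [0.893, 0.45, 0.0], [-0.0, 0.001, -1.0]]
force: [-0.8, -0.3, 0.3]
finger_gap: 0.275
gripper_force: 50.5
```

```bash
python3 -m handwheel '0 0 .019 0 0 0;0 0 0 0 0 0;0 0 0 0 0 0'; for i in 1 2 3 4 5 6; do python3 -m handwheel '0 0 0 0 0 0' | grep -E 'force: \[|tool_pos'; done; python3 - <<'E'
from h import *
im=np.mean([viewer.get_image('side')[0] for _ in range(4)],0)
cv2.imwrite('pics/c5.png',cv2.resize(im[280:310,275:315,::-1].astype(np.uint8),(800,600),interpolation=cv2.INTER_CUBIC))
E
```

```text
clock: 12.1
tool_pos: [0.5536, 0.2719, 0.1155]
tool_rot: [[-0.45, 0.893, 0.0], [0.893, 0.45, 0.0], [-0.0, 0.0, -1.0]]
force: [0.2, 0.4, 0.7]
finger_gap: 0.273
gripper_force: 50.5
tool_pos: [0.5536, 0.2719, 0.1155]
force: [-0.2, -0.1, 0.5]
tool_pos: [0.5536, 0.2719, 0.1155]
force: [0.4, 0.2, 1.0]
tool_pos: [0.5536, 0.2718, 0.1155]
force: [0.9, 0.7, 1.2]
tool_pos: [0.5535, 0.2719, 0.1155]
force: [0.8, -0.1, 0.7]
tool_pos: [0.5536, 0.2719, 0.1155]
force: [0.3, 0.7, 0.9]
tool_pos: [0.5535, 0.2719, 0.1155]
force: [0.5, 0.1, 1.7]
```

View pics/c5.png

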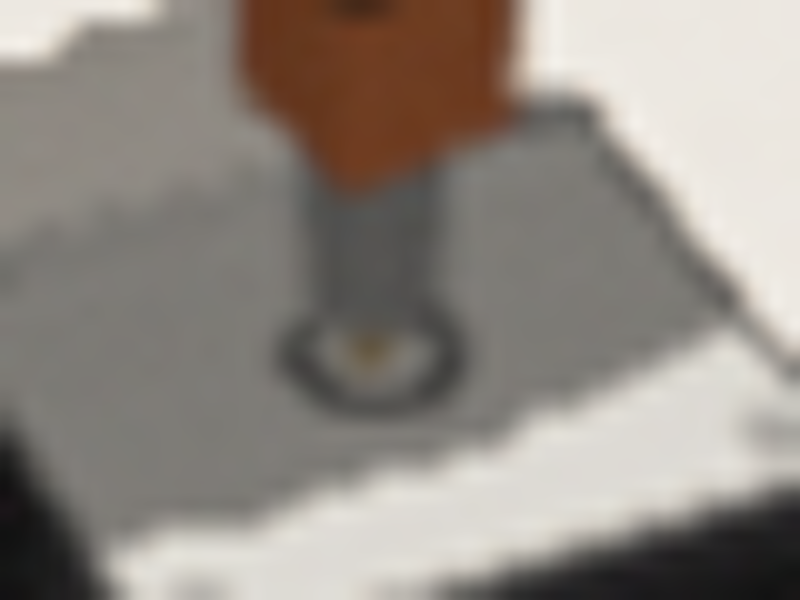

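```bash
python3 -m handwheel '0 0 0 0 0 0;0 0 0 0 0 0;0 0 -.05 0 0 0;0 0 -.15 0 0 0;0 0 -.3 0 0 0;0 0 -.3 0 0 0;0 0 -.3 0 0 0;0 0 -.1 0 0 0'; python3 -m handwheel '-.321 -.134 0 0 0 0;-.321 -.134 0 0 0 0;-.321 -.134 0 0 0 0;-.321 -.134 0 0 0 0;-.321 -.134 0 0 0 0;-.321 -.134 0 0 0 0;0 0 0 0 0 0';  python3 -m handwheel '0 0 0 -.01125 -.00815 0;0 0 0 -.01125 -.00815 0;0 0 0 -.01125 -.00815 0;0 0 0 -.01125 -.00815 0;0 0 0 0 0 0;0 0 0 0 0 0'
cat > go.py <<'E'
from h import *
import sys
sp=np.array([.6063,.0575,.055])+[float(a)/1000 for a in sys.argv[2:5]] if len(sys.argv)>2 else np.array([.6063,.0575,.055])
y=np.radians(-9.2);t=np.radians(20); n=np.array([-np.sin(t)*np.cos(y),-np.sin(t)*np.sin(y),np.cos(t)])
s=read_state(); p=s['tool_pos'];R=np.array(s['tool_rot']); g=sp+n*(.0816+float(sys.argv[1])/1000)
print('rows shift',np.round(R.T@(g-p)*10,3),'angle err vec(tool)/2pi',np.round(R.T@np.cross(R[:,2],-n)/(2*np.pi),4))
E
python3 go.py 30
```

```text
clock: 14.05
tool_pos: [0.554, 0.2721, 0.2381]
tool_rot: [[-0.45, 0.893, 0.003], [0.893, 0.45, 0.001], [-0.0, 0.004, -1.0]]
force: [0.5, 0.5, -0.8]
finger_gap: 0.274
gripper_force: 50.5
clock: 14.92
tool_pos: [0.5674, 0.0613, 0.2346]
tool_rot: [[-0.447, 0.895, -0.002], [0.895, 0.447, -0.001], [0.0, -0.002, -1.0]]
force: [0.5, 0.5, -1.1]
finger_gap: 0.271
gripper_force: 50.5
clock: 15.68
tool_pos: [0.5685, 0.0642, 0.2356]
tool_rot: [[-0.415, 0.845, 0.337], [0.887, 0.458, -0.054], [-0.2, 0.277, -0.94]]
force: [1.2, 0.0, -0.9]
finger_gap: 0.276
gripper_force: 50.5
rows shift [ 0.145 -0.211  0.712] angle err vec(tool)/2pi [-0.0001 -0.0002 -0.    ]
```

```bash
python3 -m handwheel '.029 -.042 .142 0 0 0;.029 -.042 .142 0 0 0;.029 -.042 .142 0 0 0;.029 -.042 .142 0 0 0;.029 -.042 .142 0 0 0;0 0 .15 0 0 0;0 0 .11 0 0 0;0 0 0 0 0 0';python3 -m handwheel '0 0 0 0 0 0;0 0 0 0 0 0'
python3 go.py 4; python3 - <<'E'
from h import *
s=read_state(); p=s['tool_pos'];R=np.array(s['tool_rot'])
im=np.mean([viewer.get_image('side')[0] for _ in range(4)],0); im2=np.mean([viewer.get_image('top')[0] for _ in range(4)],0)
A=cv2.resize(im[222:262,242:282,::-1].astype(np.uint8),(500,500),interpolation=cv2.INTER_CUBIC)
B=cv2.resize(im2[180:220,235:259,::-1].astype(np.uint8),(300,500),interpolation=cv2.INTER_CUBIC)
cv2.imwrite('pics/c6.png',np.hstack([A,B]))
q=proj('side',[p+R[:,2]*.0816,[.6063,.0575,.055],[.6073,.0575,.055],[.6063,.0585,.055]]); print((q-[242,222])*12.5)
E
```

```text
clock: 16.68
tool_pos: [0.5775, 0.0614, 0.1345]
tool_rot: [[-0.415, 0.846, 0.336], [0.888, 0.457, -0.055], [-0.2, 0.276, -0.94]]
force: [0.1, -0.8, -0.7]
finger_gap: 0.277
gripper_force: 50.4
clock: 16.92
tool_pos: [0.5776, 0.0616, 0.1362]
tool_rot: [[-0.415, 0.845, 0.339], [0.888, 0.457, -0.055], [-0.201, 0.278, -0.939]]
force: [-1.0, 0.1, -1.8]
finger_gap: 0.275
gripper_force: 50.4
rows shift [ 0.007 -0.001  0.006] angle err vec(tool)/2pi [ 0.0002  0.0001 -0.    ]
[[258.96359906 219.39139962]
 [254.55183815 238.93514496]
 [249.81837843 239.24927074]
 [254.90740129 241.45004668]]
```

View pics/c6.png

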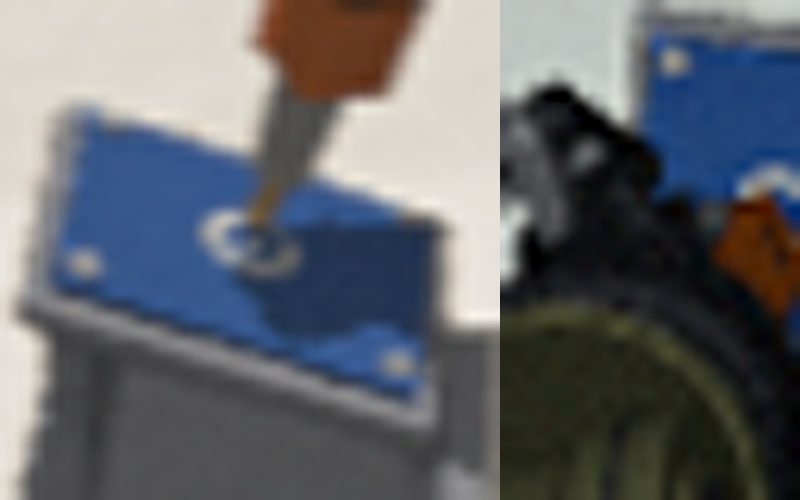

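```bash
python3 -m handwheel '.005 0 .02 0 0 0;0 0 .02 0 0 0;0 0 .02 0 0 0;0 0 .02 0 0 0;0 0 .02 0 0 0;0 0 0 0 0 0;0 0 0 0 0 0' >/dev/null; cat > f.py <<'E'
from h import *
F=[];P=[]
for _ in range(6):
    viewer.get_image('side'); s=read_state(); F.append(s['force']);P.append(s['tool_pos'])
n=np.array([-.3376,.0547,.9397]); F=np.mean(F,0); print('F',np.round(F,2),'along n, weight 1.2 removed',round(float((F+[0,0,1.2])@n),2),s['clock'])
E
python3 f.py; python3 go.py -6
```

```text
F [-1.02  0.29  0.38] along n, weight 1.2 removed 1.85 18.5
rows shift [-0.     0.004  0.002] angle err vec(tool)/2pi [ 0.  0. -0.]
```

```bash
python3 f.py; python3 f.py; python3 - <<'E'
from h import *
s=read_state(); p=s['tool_pos'];R=np.array(s['tool_rot'])
im=np.mean([viewer.get_image('side')[0] for _ in range(4)],0)
cv2.imwrite('pics/c7.png',cv2.resize(im[225:255,247:277,::-1].astype(np.uint8),(600,600),interpolation=cv2.INTER_CUBIC))
q=proj('side',[p+R[:,2]*.0666,p+R[:,2]*.0566]); print((q-[247,225])*20,(proj('side',[.6063,.0575,.055])-[247,225])*20)
E
```

```text
F [-1.03  0.24  0.52] along n, weight 1.2 removed 1.98 18.8
F [-1.12  0.51  0.61] along n, weight 1.2 removed 2.11 19.1
[[331.46562119 267.10763195]
 [355.59235109 206.25820453]] [[307.28294103 322.29623194]]
```

View pics/c7.png

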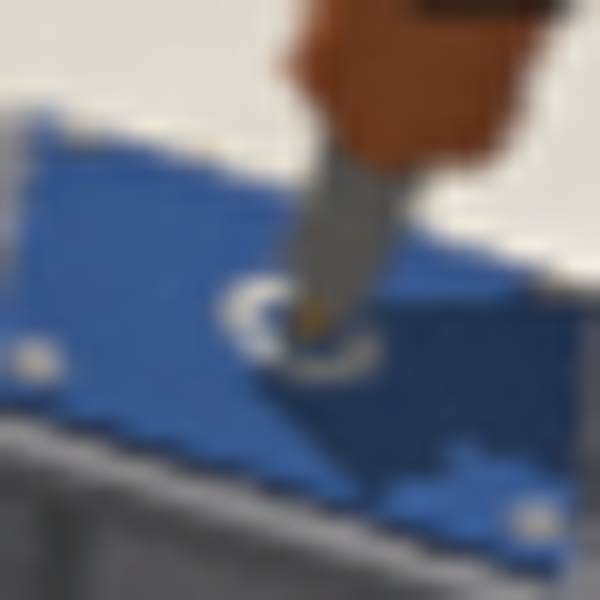

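```bash
python3 -m handwheel '0 0 .007 0 0 0;0 0 0 0 0 0;0 0 0 0 0 0;0 0 0 0 0 0;0 0 0 0 0 0;0 0 0 0 0 0;0 0 0 0 0 0;0 0 0 0 0 0'; python3 -m handwheel '0 0 0 0 0 0;0 0 0 0 0 0;0 0 0 0 0 0'>/dev/null; python3 f.py; python3 f.py; python3 go.py -6; python3 -c "
from rig import job_done; print(job_done())"
```

```text
clock: 20.3
tool_pos: [0.5806, 0.0614, 0.1254]
tool_rot: [[-0.415, 0.845, 0.338], [0.888, 0.457, -0.055], [-0.201, 0.277, -0.94]]
force: [-0.4, -0.3, -0.5]
finger_gap: 0.278
gripper_force: 50.7
F [-1.43  0.34  0.52] along n, weight 1.2 removed 2.11 20.975
F [-1.26 -0.07  0.74] along n, weight 1.2 removed 2.25 21.275
rows shift [-0.     0.004 -0.006] angle err vec(tool)/2pi [ 0.  0. -0.]
the job is handed in; nothing more can be done
None
```

I zeroed the probe in the black ring on the level plate, then pressed it square inside the white ring on the sloping plate and handed the job in at about 21 s with the gripper still holding it there. By pose and force, the tip was about half-way in on both plates (roughly 2.2 N). The moves stayed clear of the glassware, bottles and timer, though I took no last picture of them.

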